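# Close the stationery case: inner flap down, then the lid

### The arm

A 7-joint arm with a two-finger parallel gripper is mounted at the origin on a cart in front of the work surface, level with it; the furniture and walls round the work are solid. World frame = base frame: x ahead of the robot, y to its left, z up, the work surface at z = 0. Lengths are in m, angles in rad, forces in N, time in s.
With the tool pointing down it reaches from about 0.425 to 0.95 m from the base axis. Payload 4.7 kg.
Tool frame: the origin (TCP) lies between the finger pads; the fingertips stand 25 mm ahead of it and the grasp point (between the pads) lies 6 mm ahead of it; z points along the fingers, y is the line along which they close (so a half turn about z gives the same grasp; the last joint's range is limited). The gripper opens to 85 mm and grips with 20 to 120 N. Pads are 22 mm wide; open, the fingers measure 114 mm over their backs; the gripper's body (76 mm by 85 mm) begins 54 mm behind the grasp point. The pads swing forward as they close: fully open they stand 13 mm farther back than shut.
Start: joints at [1.299, 0.469, -0.049, 1.532, 0.024, 1.141, -0.082], TCP at [0.162, -0.655, 0.256] pointing down, gripper open.
Joint ranges: [-2.59, 2.59], [-0.33, 1.99], [-1.39, 1.29], [0.1, 2.45], [-1.04, 4.18], [0.21, 1.99], [-2.66, 2.66]. Speed limits (rad/s): [2.57, 2.57, 3.14, 3.14, 3.14, 3.14, 3.14].

### API

Orientations are given as a 3x3 rotation matrix whose columns are the frame's x, y, z axes.
In Python, from rig import * gives the robot as it stands. Calls block until the motion is done:
- movep(position, orientation): joint-space move of the TCP to a pose.
- move_l(position, attitude=None, feed=0.15, until_force=None): straight line of the TCP; attitude=None keeps the orientation; feed is the mean speed in m/s. With until_force (N) it stops when the force on the tool has changed by that much, and returns True; else False.
- move_joints(angles): joint-space move.
- command_gripper(opening, newtons=None): finger opening in m; newtons is the grip in N (None keeps the last); returns when the fingers have stopped.
- sleep(seconds).
- inverse_kinematics(position, orientation): joint angles nearest the present ones, or None.
- sense(): the state.
- camera(name): name is "scene" or "top" or "wrist"; returns (picture, depth): 400x640x3 uint8, red, green, blue; 400x640 float32, m along the optical axis (not along the pixel's ray), 0 where there is no reading.
- camera_params(name): a dict with "K" (3x3 intrinsics, pixels), "dist" ([k1, k2, p1, p2, k3] as OpenCV has them; the pictures are not rectified), "position" and "rotation" of the camera in the world; the wrist camera has in their place "tool_from_camera" (4x4, takes a point from camera to tool coordinates, whose origin is the TCP and whose axes are the flange's). Camera axes: x right, y down, z forward; pixel columns grow to the right and rows downward; lengths in m; the calibration is good to about 2 mm. A picture is of the moment at which its call begins: read the wrist's pose just before it. camera_params takes no time and is no camera call.
A pose or a line that the arm cannot do raises Unreachable and nothing moves.
- finish_job(): hands the job in; it is judged then, once.
The state is a dict: "time_s": time; "joint_pos": joint angles; "qd": joint speeds; "joint_efforts": joint torques, N m; "position": TCP position; "tcp_rot": TCP orientation; "wrist_force": force on the tool from outside, world axes, zero at the start; "ft_torque": the same for the moment, N m; "finger_gap": finger opening in m; "gripper_force": force on a finger pad.
Only numpy, scipy, OpenCV 4.12 (cv2) and the standard library are available. Lean on these libraries where they do the work, as an engineer would, in place of code of your own. Each camera call takes 0.05 s, during which the arm holds its last target. There are 200 camera calls.

### The job

Close the open stationery case: first push the upright inner flap down until it lies flat over its compartment, and only then push the lid over until it is fully shut. A push with the outside of the fingers is enough for both: lift nothing, leave the supplies in the case where they lie, and do not disturb the things standing around it.

Things in the scene. Friction and masses are not known exactly. Their poses are not given: they have to be found in the camera images.
- case: open grey painted sheet-steel stationery case, fixed to the worktop, 180 mm deep (its x) by 240 mm wide (its y), rim 55 mm above the worktop, walls 4 mm. Origin: centre of its underside. Its x axis points from the catch side (with a small steel catch plate, nearer the robot) to the lid's hinge side; its y axis points to the side where the flap is hinged (the robot's left), z up. A partition divides it into two halves at y = 18 mm
- flap (a joint): angle of the inner flap, rad: 0 = folded down flat (a firm stop; its top is 11 mm below the case's rim), 1.57 = upright. The flap is a plain metal leaf 166 mm long (case x), 95 mm from hinge to free edge, 3 mm thick, with a rolled free edge. It starts about upright and folds from the case's +y side towards -y, over the half of the case on that side. The hinge is stiff: the flap stays where it is left, about 1 N at its free edge moves it
- flap_hinge (a point): middle of the flap's hinge line (along case x), 111 mm to the +y side of the case's centre and 42 mm above the worktop, 5 mm inside the side wall
- flap_edge (a point): middle of the flap's free edge, 95 mm from the hinge; upright it is about 138 mm above the worktop
- lid (a joint): angle of the lid, rad: 0 = fully shut (a firm stop), 1.57 = upright. It starts standing open, about upright or leaning back away from the robot. The lid is a grey sheet-steel tray 189 mm from hinge to free edge, 248 mm wide, 3 mm thick with an 11 mm skirt on its inner side round three edges. The hinge is stiff: the lid stays where it is left, and about 2 to 6 N near its free edge, pushed towards shut, moves it all the way down
- lid_hinge (a point): middle of the lid's hinge line (along case y), 93 mm to the +x side of the case's centre and 55 mm above the worktop
- lid_edge (a point): middle of the lid's free edge on its outer face, 189 mm from the hinge; upright it is about 244 mm above the worktop, shut it lies over the catch plate 59 mm above the worktop
- staple_box_a: small staple box 41x74x27 mm, loose in the case in the half that the flap covers; origin at the centre of its underside, 7 mm above the worktop
- clip_box: flat box of paper clips 53x75x21 mm, loose in the case in the half that the flap covers; origin at the centre of its underside
- eraser: eraser 23x52x13 mm, loose in the other half of the case; origin at the centre of its underside
- rubber_stamp: wooden rubber stamp 28x58x73 mm standing on the worktop beside the case on its -y side; origin at the centre of its underside
- glue_stick: glue stick 28x95x28 mm lying on the worktop beside the far corner of the case on its -y side; origin at its underside
- marker_black: black marker 16x125x18 mm lying to the robot's left of the case; origin at its underside
- staple_remover: staple remover 39x56x20 mm lying to the robot's left of the case; origin at its underside
Not all that is in view belongs to the job. Leave any yellow look-alike of the eraser alone.

How it is judged:
By the outcome, as a careful person would: the job done as asked, in the order asked, and still so for the second after the job is handed in, with the robot touching nothing.
It also fails if it takes over 48 s, if anything falls off the work surface, if the arm or the gripper's body presses on something with over 40 N, if the wrist force passes 120 N, or if a joint passes its speed limit or range.

## Working session

There is one attempt and no reset: what is moved stays moved. The work goes in short steps, each a Python script; the robot and the scene stay as the last script left them, time stands still between calls to the robot, and variables do not carry over. Pictures are saved under pics/ and viewed, at most 10 in all, crops included, and the job is handed in when it is done.

```bash
mkdir -p pics; ls; python3 - <<'E'
from rig import *
import cv2, numpy as np
s=sense(); print(s['time_s'],s['position'])
ims=[]
for n in ('scene','top'):
    p,d=camera(n); np.savez('c_'+n,p=p,d=d); c=camera_params(n); print(n,c)
    cv2.imwrite(f'pics/{n}0.png',p[:,:,::-1])
E
```

```text
pics
0.0 [ 0.16217554 -0.65468467  0.25526254]
scene {'K': array([[431.46041486,   0.        , 314.00199024],
       [  0.        , 431.46041486, 194.63434047],
       [  0.        ,   0.        ,   1.        ]]), 'dist': array([-0.11962617,  0.        ,  0.        ,  0.        ,  0.        ]), 'position': array([-0.42734369,  0.86352088,  0.68776384]), 'rotation': array([[-0.59186148, -0.37069307,  0.71574201],
       [-0.80584939,  0.25283486, -0.53542628],
       [ 0.01751428, -0.89367846, -0.448366  ]])}
top {'K': array([[399.02470956,   0.        , 317.93905268],
       [  0.        , 399.02470956, 199.42207513],
       [  0.        ,   0.        ,   1.        ]]), 'dist': array([-0.0522867,  0.       ,  0.       ,  0.       ,  0.       ]), 'position': array([0.30667648, 0.13532399, 1.11001011]), 'rotation': array([[-0.10683637, -0.96906626,  0.22247826],
       [-0.99427419,  0.10363299, -0.02605835],
       [ 0.00219618, -0.22398838, -0.97458934]])}
```

View pics/scene0.png

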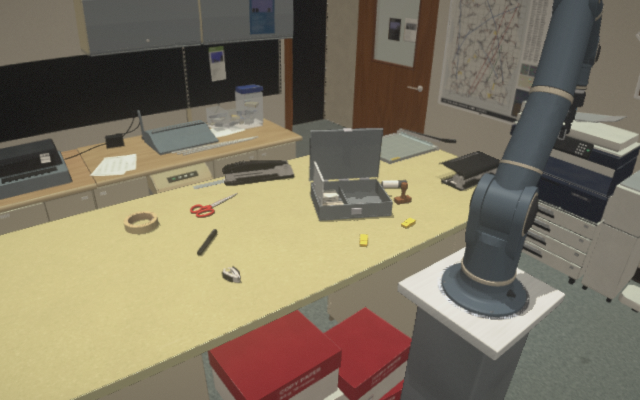

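View pics/top0.png

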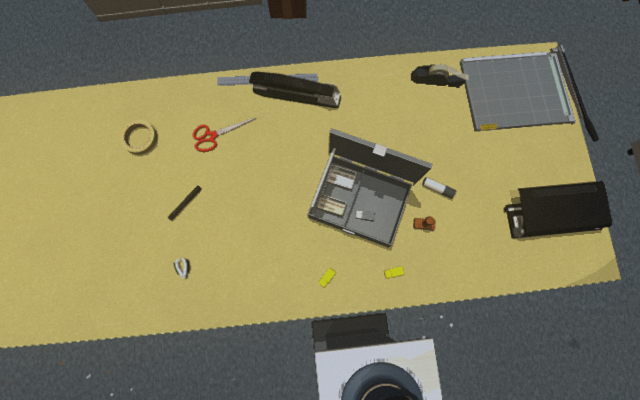

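The scene view shows the case with flap and lid upright, stamp and glue stick on its right. In the top view the case is at about (310–412, 155–245), lid edge from (331,132) to (430,165), stamp at (424,224), and glue stick at (440,188). I'll crop for corner pixels.

```bash
python3 - <<'E'
import cv2, numpy as np
p=np.load('c_top.npz')['p'][120:260,295:475,::-1]
cv2.imwrite('pics/top_crop.png',cv2.resize(p,None,fx=4,fy=4,interpolation=cv2.INTER_CUBIC))
p=np.load('c_scene.npz')['p'][120:225,295:420,::-1]
cv2.imwrite('pics/scene_crop.png',cv2.resize(p,None,fx=5,fy=5,interpolation=cv2.INTER_CUBIC))
E
```

```text
(no output)
```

View pics/top_crop.png

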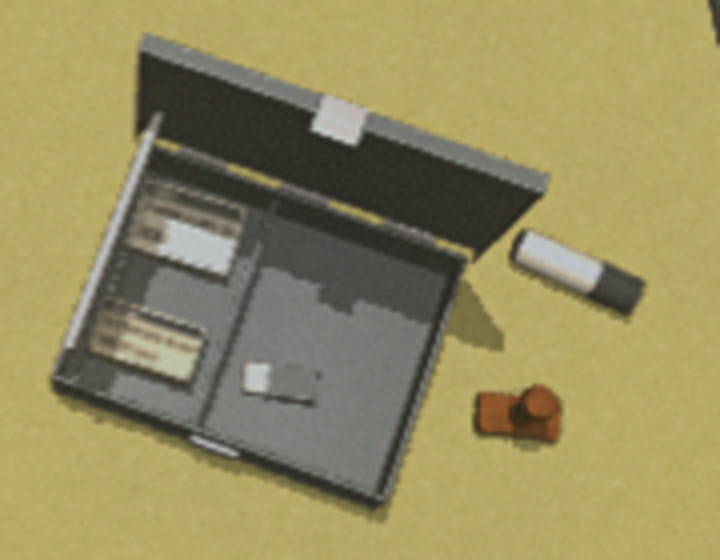

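View pics/scene_crop.png

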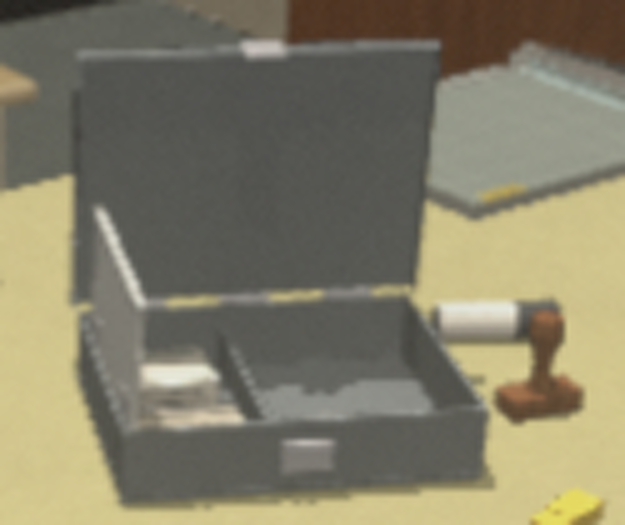

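The top crop shows the rim corners at (53,380), (382,497) and (468,258), the flap edge from (158,115) to (70,365), and the lid edge from (145,35) to (548,180). The scene crop shows the lid edge from (80,55) to (438,42), the flap top from (97,208) to (143,303), and the rim's front corners at (128,433) and (487,408).

```bash
cat > h.py <<'E'
import numpy as np, cv2
from rig import *
OFF={'top':(295,120,4),'scene':(295,120,5)}
def ray(n,cx,cy):
    c=camera_params(n); ox,oy,f=OFF[n]
    u=[ox+(cx+.5)/f-.5, oy+(cy+.5)/f-.5]
    q=cv2.undistortPoints(np.array([[u]]),c['K'],c['dist'])[0,0]
    d=c['rotation']@np.array([q[0],q[1],1]); return c['position'],d/np.linalg.norm(d)
def onz(n,cx,cy,z):
    o,d=ray(n,cx,cy); return o+d*(z-o[2])/d[2]
def tri(a,b):
    o1,d1=ray('top',*a); o2,d2=ray('scene',*b)
    t=np.linalg.lstsq(np.c_[d1,-d2],o2-o1,rcond=None)[0]
    p,q=o1+t[0]*d1,o2+t[1]*d2; return (p+q)/2,np.linalg.norm(p-q)
E
python3 - <<'E'
from h import *
np.set_printoptions(precision=4,suppress=True)
FL,FR,BR=[onz('top',*c,.055) for c in ((53,380),(382,497),(468,258))]
print('top rim',FL,FR,BR,np.linalg.norm(FL-FR),np.linalg.norm(BR-FR))
yv=(FL-FR)[:2]; print('yaw from front',np.degrees(np.arctan2(-yv[0],yv[1])),'side',np.degrees(np.arctan2(*(BR-FR)[[1,0]])))
print('ctr',(FL+BR)/2)
a,b,c=[onz('scene',*c,.055) for c in ((128,433),(487,408),(410,297))]
print('scene rim',a,b,c,(a+c)/2)
print('lid L',tri((145,35),(80,55)),'R',tri((548,180),(438,42)))
print('flap far',tri((158,115),(97,208)),'near',tri((70,365),(143,303)))
print('flap z.138',onz('top',158,115,.138),onz('top',70,365,.138))
for n,c in (('stamp',(538,400)),('glueL',(515,245)),('glueR',(640,300))): print(n,onz('top',*c,.07 if n=='stamp' else .02))
E
```

```text
top rim [0.5087 0.1385 0.055 ] [ 0.4069 -0.0703  0.055 ] [ 0.563  -0.1534  0.055 ] 0.23234370721355133 0.17684900936774076
yaw from front -25.98837700897247 side -27.999739788200138
ctr [ 0.5358 -0.0074  0.055 ]
scene rim [0.5073 0.1394 0.055 ] [ 0.4038 -0.0712  0.055 ] [ 0.5571 -0.1496  0.055 ] [ 0.5322 -0.0051  0.055 ]
lid L (array([0.6699, 0.0632, 0.2419]), np.float64(0.002184142706373377)) R (array([ 0.5579, -0.1555,  0.2429]), np.float64(0.0007401910675017552))
flap far (array([0.6597, 0.0531, 0.1343]), np.float64(1.1836909862559496e-05)) near (array([0.5027, 0.1296, 0.1424]), np.float64(0.0073791077823970085))
flap z.138 [0.6584 0.0534 0.138 ] [0.5011 0.1268 0.138 ]
stamp [ 0.4579 -0.1803  0.07  ]
glueL [ 0.5774 -0.198   0.02  ]
glueR [ 0.5282 -0.28    0.02  ]
```

```bash
cat >> h.py <<'E'
C0=np.array([.535,-.0065]); yaw=np.radians(-26.5)
X=np.array([np.cos(yaw),np.sin(yaw)]); Y=np.array([-X[1],X[0]])
def W(cx,cy,z): return np.r_[C0+cx*X+cy*Y,z]
def down(dir2):  # tool x along dir2 (either sense), z down; picks the nearer reachable joint solution later
    x=np.r_[dir2,0]; z=np.array([0,0,-1.]); return np.c_[x,np.cross(z,x),z]
def best(p,dir2):
    q0=np.array(sense()['joint_pos']); o=[]
    for s in (1,-1):
        q=inverse_kinematics(p,down(s*dir2))
        if q is not None: o.append((np.abs(np.array(q)-q0).max(),s))
    return down(min(o)[1]*dir2)
def st(m=''):
    s=sense(); print(m,round(s['time_s'],2),np.round(s['position'],3),'F',np.round(s['wrist_force'],1))
HW,TIP=.012,.025
E
python3 - <<'E'
from h import *
command_gripper(0.0)
p=sense()['position']; move_l([p[0],p[1],.43],feed=.3)
h0=W(-.02,.111+.05+HW,.40); R=best(h0,Y); movep(h0,R); st('above')
def tcp(th,r,t=0.):
    yy=.111-r*np.cos(th)+t*np.sin(th); z=.042+r*np.sin(th)+t*np.cos(th)
    return W(-.02,yy+HW,z+TIP)
move_l(W(-.02,.111+.05+HW,.042+.07+TIP),feed=.25); st('beside')
for a in range(95,4,-10):
    hit=move_l(tcp(np.radians(a),.07,.001),feed=.1,until_force=20); st(a)
    if hit: print('hit'); break
p=sense()['position']
print(move_l([p[0],p[1],.042+TIP-.008],feed=.04,until_force=10)); st('press')
p=sense()['position']; move_l([p[0],p[1],.42],feed=.3); st('up')
im,d=camera('scene'); np.savez('c_scene1',p=im,d=d)
cv2.imwrite('pics/scene1.png',cv2.resize(im[120:225,295:420,::-1],None,fx=5,fy=5,interpolation=cv2.INTER_CUBIC))
E
```

```text
above 4.81 [0.595 0.156 0.4  ] F [ 0.6  0.3 -0.2]
beside 6.01 [0.595 0.158 0.139] F [ 0.1  0.6 -0.2]
95 6.58 [0.576 0.119 0.137] F [0.2 0.1 0. ]
85 6.86 [0.57  0.108 0.137] F [ 0.1 -0.  -0.3]
75 7.13 [0.564 0.097 0.135] F [-0.8 -0.  -0.4]
65 7.41 [0.559 0.086 0.13 ] F [-0.1  0.   0.6]
55 7.68 [0.554 0.076 0.124] F [-0.6  0.6  0.1]
45 7.96 [0.55  0.068 0.117] F [-0.3 -0.6 -0.1]
35 8.23 [0.546 0.061 0.107] F [-0.4 -0.7 -0.2]
25 8.51 [0.543 0.055 0.097] F [1.  0.1 0.3]
15 8.78 [0.541 0.052 0.085] F [-0.2  0.1  0.4]
5 9.06 [0.54  0.05  0.073] F [ 0.3 -0.  -0.1]
True
press 9.33 [0.541 0.05  0.069] F [-2.6 -1.8 10.4]
up 10.66 [0.541 0.05  0.418] F [ 0.4  0.6 -0.5]
```

View pics/scene1.png

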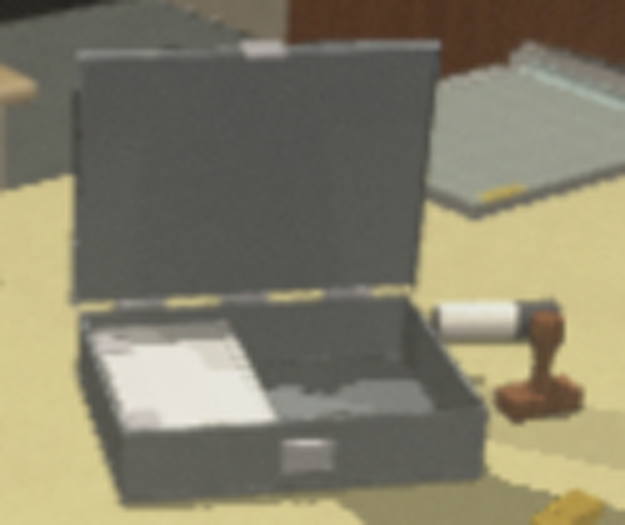

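The flap now lies flat over its half, with the white leaf at about (100–270, 330–430), and it stopped at z = 44 mm as expected. The lid is next.

```bash
python3 - <<'E'
from h import *
h0=W(.093+.055+HW,0,.42); R=best(h0,X); movep(h0,R); st('above')
def tcp(th,r,t=0.): return W(.093-r*np.cos(th)+t*np.sin(th)+HW,0,.055+r*np.sin(th)+t*np.cos(th)+TIP)
hit=move_l(W(.093+.055+HW,0,.055+.155+TIP),feed=.2,until_force=12); st('behind %s'%hit)
if hit: raise SystemExit
for a in range(95,4,-9):
    hit=move_l(tcp(np.radians(a),.158,.004),feed=.12,until_force=25); st(a)
    if hit: print('hit'); break
p=sense()['position']
print(move_l([p[0],p[1],.055+TIP-.008],feed=.04,until_force=18)); st('press')
sleep(.2)
p=sense()['position']; move_l([p[0],p[1],.40],feed=.25); st('up')
for n in ('scene','top'):
    im,d=camera(n); ox,oy,f=OFF[n]
    cv2.imwrite(f'pics/{n}2.png',cv2.resize(im[oy:oy+140,ox-30:ox+150,::-1],None,fx=4,fy=4,interpolation=cv2.INTER_CUBIC))
E
```

```text
above 11.86 [ 0.678 -0.077  0.42 ] F [-0.2  0.1 -0.2]
behind False 12.93 [ 0.679 -0.078  0.237] F [-0.1 -0.  -0.9]
95 13.39 [ 0.646 -0.061  0.238] F [ 0.1 -0.9  0.1]
86 13.75 [ 0.623 -0.051  0.238] F [1.2 0.5 1. ]
77 14.11 [ 0.601 -0.039  0.235] F [ 0.1 -0.4  0.8]
68 14.47 [ 0.58  -0.029  0.228] F [-0.7  0.4  0.2]
59 14.82 [ 0.559 -0.019  0.218] F [-0.4  0.6 -0.2]
50 15.18 [ 0.541 -0.01   0.204] F [ 0.2 -0.3  0.6]
41 15.54 [ 0.525 -0.001  0.187] F [-0.  -0.4 -0.8]
32 15.9 [0.511 0.005 0.167] F [0.1 0.8 0.1]
23 16.26 [0.5   0.011 0.145] F [ 0.8  0.4 -0.8]
14 16.62 [0.493 0.015 0.122] F [-0.3  0.4  0.5]
5 16.98 [0.488 0.017 0.098] F [ 0.3  0.2 -0.5]
True
press 17.43 [0.489 0.017 0.084] F [-2.4 -2.  12.1]
up 19.04 [0.488 0.017 0.399] F [-0.9 -0.2 -0.4]
```

View pics/scene2.png

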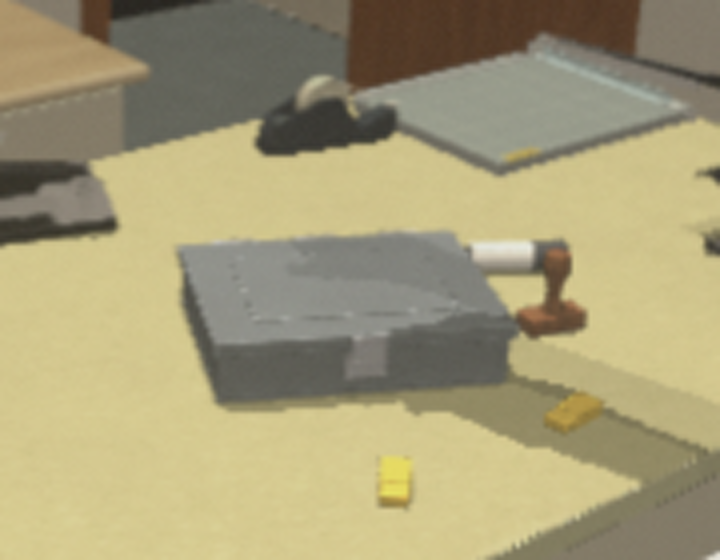

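The lid lies shut at about (180–515, 235–345) over the catch, and the stamp and glue stick are where they were. The press stopped at 59 mm, which is the shut height.

```bash
python3 -c "
from rig import *
print(finish_job())"
```

```text
the job is handed in; nothing more can be done
None
```

I pushed the flap flat first and then the lid fully shut. The lid's stop height and the last picture confirm it, the stamp and glue stick stand as before, and I handed the job in at about 19 s.

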